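Clear, unlock and hold down the bearing press

ROBOT

A 6-joint arm with a two-finger parallel gripper is mounted at the origin on the work surface. World frame = base frame: x ahead of the robot, y to its left, z up, the work surface at z = 0. Lengths are in m, angles in rad, forces in N, time in s.
With the tool pointing down it reaches from about 0.35 to 0.95 m from the base axis. Payload 17.4 kg.
Tool frame: the origin (TCP) lies at the centre of the arm's flange, where the gripper is bolted on; the fingertips stand 186 mm ahead of it and the grasp point (between the pads) lies 167 mm ahead of it (bot.finger_overhang is the distance from the TCP to the fingertips, in m); z points along the fingers, y is the line along which they close (so a half turn about z gives the same grasp; the last joint's range is limited). The gripper opens to 93 mm and grips with 3 to 60 N. Pads are 15 mm wide; open, the fingers measure 128 mm over their backs; the gripper's body (75 mm by 188 mm) begins 65 mm behind the grasp point.
Start: joints at [-1.189, 0.116, 1.442, -0, 1.584, -0.038], TCP at [0.275, -0.616, 0.405] pointing down, gripper open.
Joint ranges: [-2.83, 2.83], [-0.83, 2.19], [0.07, 2.5], [-1.14, 4.28], [0.01, 3], [-2.97, 2.97]. Speed limits (rad/s): [1.89, 1.89, 2.22, 3.14, 3.14, 3.14].

INTERFACE

Orientations are given as a unit quaternion [w, x, y, z].
In Python, from bench import bot, jaws, state, vision, boxes_of, trace, landmark_of gives the robot as it stands. Calls block until the motion is done:
- bot.move_ptp(position, orientation): joint-space move of the TCP to a pose.
- bot.move_l(position, velocity=0.15, attitude=None, stop_force=None): straight line of the TCP; attitude=None keeps the orientation; velocity is the mean speed in m/s. With stop_force (N) it stops when the force on the tool has changed by that much, and returns True; else False.
- bot.set_joints(angles): joint-space move.
- jaws.gripper_open() and jaws.grasp(grasp_force=None): open the fingers fully, or close them until they stop; grasp_force is the grip in N (None keeps the last).
- bot.pause(seconds).
- bot.ik(position, orientation): joint angles nearest the present ones, or None.
- state(): the state.
- vision.snapshot(name): name is "scene" or "top" or "wrist"; returns a dict with "img" (420x560x3 uint8, red, green, blue), "fx", "fy", "cx", "cy" (pixels), "eye" and "orientation" of the camera in the world. Camera axes: x right, y up, looking along -z (the intrinsics and any distortion apply to the point x, -y, -z); pixel columns grow to the right and rows downward; lengths in m; the calibration is good to about 2 mm. A picture is of the moment at which its call begins. There is no depth.
A pose or a line that the arm cannot do raises bot.IKError and nothing moves.
- bot.sign_off(): hands the job in; it is judged then, once.
Trained networks look in a picture, given as the dict that the camera call returned (one of the last four; its "shot" number tells which), for a name from the list of things; names that differ only in an ending like _2 or _b are one class to them, and where a whole thing is asked for, a point or a joint stands for the part that bears it (a point fixed in the world has none). Each returns a list of dicts, best first, with "p" (0 to 1); they miss things now and then, are a little off and sometimes report something else, mostly with a low value. They report only what shows in the picture. A call takes as long as a camera call. They do not tell look-alikes from the thing itself.
- boxes_of(picture, query): "point" ([x, y, z] in m, in the coordinates of the camera as it stood for that picture, good to about 4 mm: the middle of the surface that is visible of it).
- trace(picture, query): "mask" (420x560 bool, what is visible of it).
- landmark_of(picture, query): "point" ([x, y, z] in m, in the coordinates of the camera as it stood for that picture, good to about 4 mm: a listed point, or the origin of a listed thing).
The state is a dict: "time": time; "joint_pos": joint angles; "joint_vel": joint speeds; "tau": joint torques, N m; "ee_pos": TCP position; "ee_rot": TCP orientation; "ft_force": force on the tool from outside, world axes, zero at the start; "wrist_torque": the same for the moment, N m; "finger_gap": finger opening in m; "grip_force": force on a finger pad.
Only numpy, scipy, OpenCV 4.12 (cv2) and the standard library are available. Lean on these libraries where they do the work, as an engineer would, in place of code of your own. Each camera call takes 0.05 s, during which the arm holds its last target. There are 200 camera calls.

TASK

The lidded can has been left on the press's round stand, in the way of its lever: lift it off by its bow handle and set it down, without dropping it, upright and wholly on the round rubber mat. Then flip the press's safety catch fully open by its tab, pull the lever towards the front of the press (over the stand) all the way to its stop, and finish while still holding it there: the lever springs back if let go. Leave everything else on the table where it is and do not force the lever against the closed catch.

Things in the scene. Friction and masses are not known exactly. Their poses are not given: they have to be found in the camera images.
- press: Blue hand press fixed to the table; its place and yaw change. Base 250 x 140 x 18 mm, column and head behind the lever to 155 mm high. Origin on the table under the lever's pivot; its front is its own -x (roughly towards the robot), z up. On its front a round stand (110 mm diameter, 40 mm high) at x = -135 mm; at its +y side the post of the safety catch.
- stand_top (a point): Centre of the stand's flat top, 40 mm above the table; axes as the press.
- can: Steel can with flat lid and fixed bow handle, about 0.45 kg: 94 mm diameter over the lid, 84 mm at the foot, 86 mm high without handle; starts on the stand, yaw within 0.8 rad of the press's. Origin at the centre of its underside, z up. Handle: 10 mm round bar along its y, middle line 135 mm above the underside, on legs at y = +-36 mm (62 mm clear between).
- can_grip (a point): Middle of the can's handle bar, 135 mm above the can's underside; axes as the can (the bar runs along y, so the fingers close along x).
- mat: Round black rubber mat, 160 mm in diameter, 4 mm thick, fixed to the table, left or right of the press. Origin at the centre of its underside.
- catch (a joint): Safety catch angle: 0 closed (its bar lies level across the front of the lever, blocking it), grows as it flips open, 1.7 rad at its stop. It turns about an axis along the press's x. The stiff pivot holds it wherever it is left (about 3 N at the tab turns it). The lever is free of it above 0.9 rad.
- catch_pivot (a point): The catch's pivot, 120 mm above the table, 125 mm to the press's +y side of the lever, 18 mm in front of it; axes as the press. Closed, the bar (12 mm thick, 14 mm high) runs from here 152 mm along -y and a flat tab (22 mm in x, 8 mm in y, 60 mm tall) stands straight up. Bar and tab are one piece: pushing the tab outward (+y), then down, raises the bar.
- catch_tab_tip (a point): Upper end of the catch's tab, 60 mm from the pivot; turns with the catch (z along the tab, away from the pivot; the bar lies along -y).
- lever (a joint): Lever angle: 0 upright (rest), grows as its top is pulled to the press's front (-x) and down, 1.0 rad at its rubber-cushioned stop. A spring pulls it back to 0: 2.4 N at the handle at the start, about 7 N at the stop.
- lever_pivot (a point): The lever's pivot, 50 mm above the table; the axis runs along the press's y; axes as the press.
- lever_grip (a point): Middle of the black grip bar of the lever's stirrup (D) handle: 16 mm in diameter, along the press's y, 170 mm from the pivot (220 mm above the table at rest). Two side legs (84 mm over their outsides, 68 mm clear between) join it to a cross piece 60 mm below; open between. Turns with the lever, z along it.
- bowl: Bystander: steel bowl, 150 mm wide, 50 mm high, on the side where the mat is not. Origin at its underside.
- spinner_a: Bystander: flat three-lobed spinner, 75 mm across, 8 mm high.
- spinner_b: Bystander: flat three-lobed spinner, 75 mm across, 8 mm high.
- bearing: Bystander: bearing ring, 48 mm across, 14 mm high.
- wrench: Bystander: wrench lying on the table.
- oil: Bystander: small oil bottle, 52 mm in diameter, 120 mm high.
- mug: Bystander: mug, 76 mm in diameter, 85 mm high.
Not all that is in view belongs to the job. There is more than one size of the mat; the job needs the smallest.

How it is judged:
On the way, in this order (a step that is already met when the one before it is completed fails the run):
1. the can stands released, upright on the mat (horizontal distance between can and mat below 0.04 m and z of can in the frame of mat below 0.01 m and angle between can's own z axis and vertical below 0.1 rad and contact force between each of the arm, the fingers and can below 0.1 N and linear speed of can below 0.03 m/s and value of joint catch below 0.9 rad), for 0.2 s.
2. the catch is flipped open, with the lever still at rest (value of joint catch above 1.2 rad and value of joint lever below 0.15 rad), for 0.1 s.
3. the lever is pulled to its stop by the gripper (value of joint lever above 0.9 rad and contact force between the fingers and lever above 1 N), for 0.2 s.
At the end, for the whole second after the job is handed in: The gripper's fingers hold the lever handle (over 1 N) with the lever still and above 0.9 of its 1.0 rad; the catch is open beyond 1.2 rad; the can stands untouched and upright (within 0.1 rad) on the mat, its centre within 40 mm of the mat's; every bystander is within 30 mm of its start (all of step 3 and horizontal distance between can and mat below 0.04 m and z of can in the frame of mat below 0.01 m and angle between can's own z axis and vertical below 0.1 rad and contact force between each of the arm, the fingers and can below 0.1 N and linear speed of can below 0.03 m/s and value of joint catch above 1.2 rad and velocity of joint lever between -0.1 and 0.1 rad/s and distance of each of bowl, spinner_a, spinner_b, bearing, wrench, oil, mug from where it was at the start of the episode below 0.03 m); the arm keeps its last pose, push and grip.
It fails at once if the lever is forced past the closed catch (over 0.2 rad with the catch below 0.6 rad) (value of joint lever above 0.2 rad and value of joint catch below 0.6 rad).
It fails at once if the lever is forced against the catch (over 60 N between them, some 25 N at the handle) (contact force between catch and lever above 60 N).
It fails at once if the can is tipped by more than 0.6 rad (angle between can's own z axis and vertical above 0.6 rad).
It fails at once if the can is dropped: in free fall more than 15 mm above the mat (contact force between anything else and can below 0.01 N and z of can in the frame of mat above 0.019 m and horizontal distance between can and stand_top above 0.06 m).
It fails at once if a bystander is shoved more than 50 mm (distance of any of bowl, spinner_a, spinner_b, bearing, wrench, oil, mug from where it was at the start of the episode above 0.05 m).
It also fails if it takes over 70 s, if anything falls off the work surface, if the arm or the gripper's body presses on something with over 40 N, if the wrist force passes 120 N, or if a joint passes its speed limit or range.

## Working session

There is one attempt and no reset: what is moved stays moved. The work goes in short steps, each a Python script; the robot and the scene stay as the last script left them, time stands still between calls to the robot, and variables do not carry over. Pictures are saved under pics/ and viewed, at most 10 in all, crops included, and the job is handed in when it is done.

```bash
mkdir -p pics; ls
cat > h.py <<'E'
import numpy as np, cv2
from scipy.spatial.transform import Rotation as R
from bench import bot, jaws, state, vision, boxes_of, trace, landmark_of
def Rq(q): return R.from_quat([q[1],q[2],q[3],q[0]])
def qw(r): x=r.as_quat(); return [x[3],x[0],x[1],x[2]]
def w(pic,p): return Rq(pic["orientation"]).apply(p)+np.array(pic["eye"])
def lm(pic,name,f=landmark_of): return [(round(d["p"],2),w(pic,d["point"]).round(4).tolist()) for d in f(pic,name)]
def proj(pic,P):
    c=Rq(pic["orientation"]).inv().apply(np.atleast_2d(P)-np.array(pic["eye"]))
    return np.c_[pic["cx"]+pic["fx"]*c[:,0]/-c[:,2], pic["cy"]+pic["fy"]*-c[:,1]/-c[:,2]]
def ray(pic,u,v,z):
    d=Rq(pic["orientation"]).apply([(u-pic["cx"])/pic["fx"],-(v-pic["cy"])/pic["fy"],-1]);e=np.array(pic["eye"])
    return e+d*(z-e[2])/d[2]
def save(pic,n,s=1.0): cv2.imwrite("pics/"+n,cv2.resize(pic["img"][:,:,::-1],None,fx=s,fy=s))
E
python3 - <<'E'
from h import *
ims=[]
for n in("scene","top"):
    p=vision.snapshot(n); save(p,n+"0.png",1.4)
    print(n,[k for k in p if k!="img"],np.array(p["eye"]).round(3),p["fx"])
    for q in("press","stand_top","can","can_grip","mat","catch_pivot","catch_tab_tip","lever_pivot","lever_grip","bowl","mug","oil"): print(q,lm(p,q))
print(state()["time"])
E
```

```text
pics
scene ['fx', 'fy', 'cx', 'cy', 'eye', 'orientation', 'shot'] [0.894 0.735 1.044] 394.85597823800873
press [(0.76, [0.5906, -0.009, -0.002]), (0.58, [0.3501, 0.1563, 0.0004])]
stand_top [(0.69, [0.4595, 0.0024, 0.0412]), (0.51, [0.5933, -0.3264, -0.0031])]
can [(0.91, [0.4529, 0.0094, 0.0385])]
can_grip [(0.76, [0.4501, 0.0025, 0.1758])]
mat [(0.96, [0.451, 0.3305, 0.0021]), (0.72, [0.5831, 0.1179, 0.1228]), (0.66, [0.3519, 0.5823, 0.0004]), (0.57, [0.2091, 0.3493, 0.0022])]
catch_pivot [(0.94, [0.582, 0.117, 0.1253])]
catch_tab_tip []
lever_pivot [(0.7, [0.5972, -0.0099, 0.0478])]
lever_grip [(0.73, [0.5897, -0.0108, 0.2193])]
bowl [(0.67, [0.4504, -0.3359, -0.001]), (0.28, [0.5922, -0.0097, -0.0005])]
mug [(0.82, [0.3392, -0.1844, 0.0016])]
oil [(0.65, [0.7144, -0.3444, 0.0061])]
top ['fx', 'fy', 'cx', 'cy', 'eye', 'orientation', 'shot'] [0.341 0.097 1.348] 396.71217625198346
press [(0.66, [0.5914, -0.0075, -0.0059])]
stand_top [(0.7, [0.4608, 0.0035, 0.0366])]
can [(0.95, [0.4518, 0.0089, 0.041]), (0.3, [0.5871, 0.1188, 0.117])]
can_grip [(0.96, [0.4521, 0.0043, 0.1738])]
mat [(0.8, [0.2129, 0.3467, 0.0005]), (0.72, [0.3545, 0.578, 0.0018]), (0.58, [0.4519, 0.01, 0.0422]), (0.5, [0.3503, 0.1543, 0.0038])]
catch_pivot [(0.7, [0.5889, 0.1163, 0.1199]), (0.16, [0.4513, 0.0051, 0.1762])]
catch_tab_tip [(0.69, [0.5844, 0.1216, 0.1834])]
lever_pivot [(0.84, [0.592, -0.0063, 0.0467]), (0.65, [0.3492, 0.1588, 0.0041])]
lever_grip [(0.88, [0.5963, -0.0115, 0.2174]), (0.67, [0.5775, 0.3923, 0.0]), (0.57, [0.5853, 0.1196, 0.1145])]
bowl [(0.91, [0.4532, -0.3372, -0.0023])]
mug [(0.93, [0.3391, -0.1875, 0.0027])]
oil [(0.79, [0.715, -0.3469, -0.0038]), (0.59, [0.5846, 0.121, 0.1171])]
1.3
```

View pics/scene0.png

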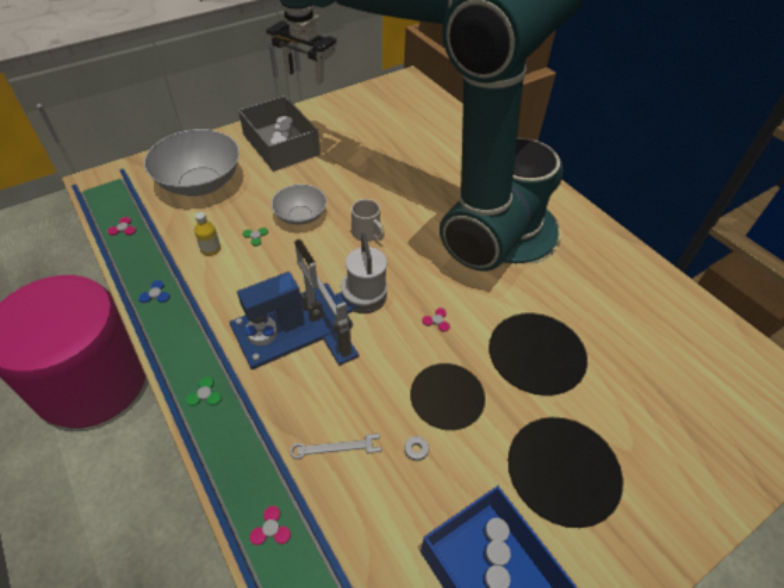

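View pics/top0.png

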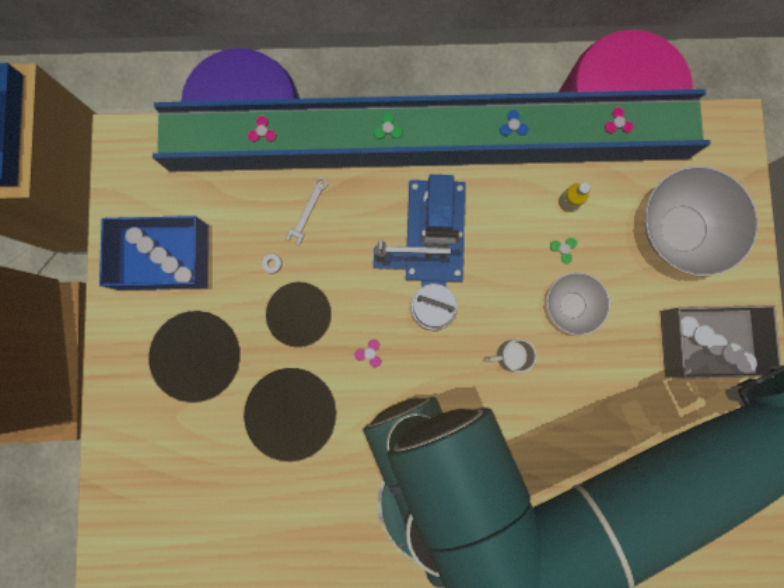

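The scene holds three black mats, at top-view pixels (298,314), (195,356) and (290,415). The first looks smallest. There are also two bowls, (577,303) and (700,222), and one lidded can at (434,306) with its bar tilted in yaw. The press is at (437,235), with its catch post at (381,250). Next I'll measure the mat sizes, the handle yaw and the press pose, and check the choice in a close crop.

Run:
```python
from h import *
p=vision.snapshot("top"); im=p["img"]; s=1/1.4
dark=(im.max(2)<60).astype(np.uint8)
n,L,st,c=cv2.connectedComponentsWithStats(dark)
for u,v in((298,314),(195,356),(290,415)):
    k=L[int(v*s),int(u*s)]; m=(L==k).astype(np.uint8)
    ct=max(cv2.findContours(m,0,1)[0],key=cv2.contourArea)[:,0]
    W=np.array([ray(p,a,b,0.004)[:2] for a,b in ct]).astype(np.float32)
    (e,ax,an)=cv2.fitEllipse(W); print("mat",np.round(e,4),np.round(ax,4),len(W))
# handle bar: dark in lid region
x0,y0=int(412*s),int(288*s); sub=im[y0:int(322*s),x0:int(460*s)]
g=sub.max(2); m=(g<110).astype(np.uint8); print(g.min(),g.max(),m.sum())
ims=np.vstack([cv2.resize(im[190:245,185:345],(800,275),interpolation=2)]); 
ys,xs=np.nonzero(m); W=np.array([ray(p,a+x0,b+y0,0.178)[:2] for a,b in zip(xs,ys)])
mu=W.mean(0); d=np.linalg.svd(W-mu)[2][0]; print("bar",mu,d,np.arctan2(-d[0],d[1]))
crop=cv2.resize(im[130:260,180:350],(785,600),interpolation=2); cv2.imwrite("pics/crop.png",crop[:,:,::-1])
P=[lm(p,q)[:1] for q in("catch_pivot","catch_tab_tip","lever_pivot","lever_grip","stand_top")]; print(P)
q=vision.snapshot("scene"); print([lm(q,k)[:1] for k in("catch_pivot","catch_tab_tip","lever_pivot","lever_grip","stand_top")])
```

```text
mat [0.59   0.1004] [1.751  2.0512] 3126
mat [0.3549 0.5799] [0.2099 0.2124] 179
mat [0.2147 0.3503] [0.2043 0.2109] 229
62 183 93
bar [0.45186378 0.0081049 ] [-0.32925458 -0.94424119] 2.806078627555813
[[(0.89, [0.5852, 0.1206, 0.1205])], [(0.58, [0.5848, 0.1212, 0.1839])], [(0.65, [0.5923, -0.0046, 0.0442])], [(0.83, [0.5942, -0.0116, 0.2174])], [(0.71, [0.4589, 0.0051, 0.0374])]]
[[(0.95, [0.5823, 0.1177, 0.1241])], [(0.56, [0.5827, 0.1209, 0.1885])], [(0.59, [0.5981, -0.0092, 0.0491])], [(0.71, [0.5872, -0.0103, 0.2198])], [(0.81, [0.4576, 0.0035, 0.04])]]
```

View pics/crop.png

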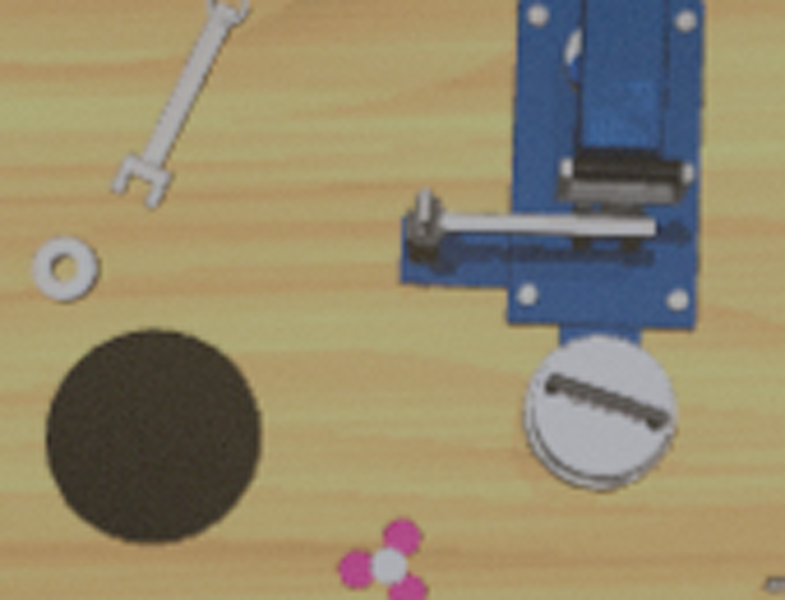

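The crop confirms the choices. The mat at crop (154,437) is about 158 mm wide, so it is the 160 mm one. The handle bar runs from (549,382) to (660,422), giving a yaw of about -0.34. The catch is closed. Next: pick the can.

```bash
cat >> h.py <<'E'
G=0.167
def ori(z,y):
    z=np.array(z,float);z/=np.linalg.norm(z);y=np.array(y,float);y-=z*(y@z);y/=np.linalg.norm(y)
    return qw(R.from_matrix(np.c_[np.cross(y,z),y,z]))
def tcp(gp,q): return (np.array(gp)-G*Rq(q).apply([0,0,1])).tolist()
E
python3 - <<'E'
from h import *
p=vision.snapshot("top"); mat=ray(p,213.35-.5,224.6-.5,0.004); print("mat",mat, "mat lm",lm(p,"mat")[:2])
th=-0.34; d=[np.cos(th),np.sin(th),0]; g=np.array([0.452,0.0065,0.175])
best=None
for sg in(1,-1):
    q=ori([0,0,-1],np.array(d)*sg); j=bot.ik(tcp(g+[0,0,.1],q),q); print(sg,None if j is None else np.round(j,2))
    if j is not None and (best is None or abs(j[5])<abs(best[1][5])): best=(q,j)
q=best[0]; np.save("q.npy",q)
bot.set_joints(best[1])
print(bot.move_l(tcp(g,q),0.1,stop_force=10),state()["ee_pos"])
jaws.grasp(25); s=state(); print(s["time"],s["finger_gap"],s["grip_force"])
w0=np.array(s["ft_force"]); bot.move_l(tcp(g+[0,0,.03],q),0.06); s=state(); print(s["finger_gap"],np.array(s["ft_force"])-w0,s["time"])
p=vision.snapshot("wrist"); save(p,"wr.png"); p=vision.snapshot("scene"); print(lm(p,"can"),lm(p,"can_grip")); save(p,"lift.png",1.2)
E
```

```text
mat [0.44952259 0.32802087 0.004     ] mat lm [(0.87, [0.4518, 0.3296, 0.0009]), (0.77, [0.208, 0.3478, -0.0009])]
1 [-0.04 -0.39  1.84 -0.    1.69  0.3 ]
-1 [-0.04 -0.39  1.84 -0.    1.69 -2.84]
False [0.45211933 0.00650336 0.34269482]
6.725 0.009377853995011025 24.976398646831512
0.009434616793859471 [-1.75888548 -1.64067953 -5.04017019] 7.375
[] [(0.58, [0.448, 0.003, 0.2051])]
```

View pics/lift.png

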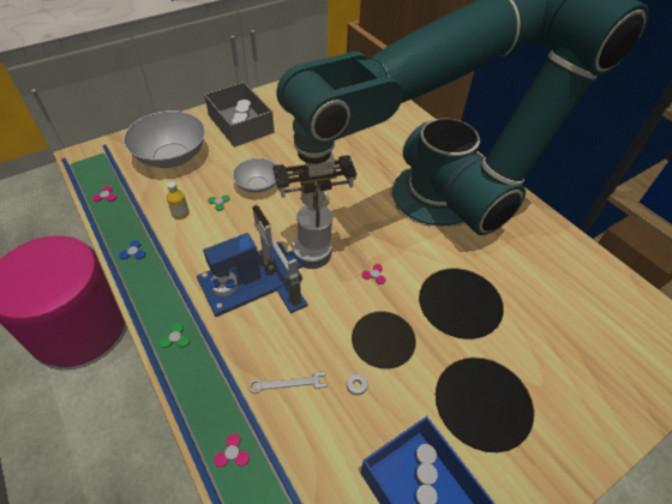

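The can is held (gap 9.4 mm, +5 N load) and clear of the stand at (312,240). Now carry it to the small mat and place it.

Run:
```python
from h import *
q=list(np.load("q.npy")); m=np.array([0.451,0.329]); dz=.135+.004
bot.move_l(tcp([.452,.0065,.25],q),0.15)
bot.move_l(tcp([*m,.25],q),0.2)
bot.move_l(tcp([*m,dz+.02],q),0.15)
bot.pause(.3)
print(bot.move_l(tcp([*m,dz-.004],q),0.03,stop_force=3)); s=state(); print(s["ee_pos"][2]-G-dz,s["ft_force"],s["time"])
jaws.gripper_open(); bot.pause(.3)
bot.move_l(tcp([*m,.25],q),0.12)
p=vision.snapshot("scene"); save(p,"placed.png",1.2); print(lm(p,"can"),lm(p,"can_grip"),lm(p,"mat")[:1])
A=dict(catch_pivot=(-.018,.125,.12),catch_tab_tip=(-.018,.125,.18),lever_pivot=(0,0,.05),lever_grip=(0,0,.22),stand_top=(-.135,0,.04))
X=[];Y=[]
for n in("scene","top"):
    for k in range(2):
        pp=vision.snapshot(n)
        for a,b in A.items():
            l=[np.array(t[1]) for t in lm(pp,a)]
            # keep candidate near prediction
            guess=np.array([.593,-.008,0])+R.from_euler("z",-.06).apply(b)
            l=[t for t in l if np.linalg.norm(t-guess)<.03]
            if l: X.append(b);Y.append(l[0])
X=np.array(X);Y=np.array(Y);a=X[:,:2]-X[:,:2].mean(0);b=Y[:,:2]-Y[:,:2].mean(0)
yaw=np.arctan2((a[:,0]*b[:,1]-a[:,1]*b[:,0]).sum(),(a*b).sum())
T=Y.mean(0)-R.from_euler("z",yaw).apply(X.mean(0)); res=Y-R.from_euler("z",yaw).apply(X)-T
print("press",T,yaw,len(X),res.std(0),state()["time"]); np.save("press.npy",[*T,yaw])
```

```text
True
-0.0003411363514632393 [ 2.18447624 -0.60296804  3.20259738] 11.4917
[(0.73, [0.4519, 0.3298, 0.0035])] [(0.83, [0.4483, 0.3252, 0.1419])] [(0.98, [0.3539, 0.5849, 0.0015])]
press [ 5.93663558e-01 -7.11660392e-03  4.45000000e-04] -0.07564491516303622 20 [0.00260733 0.0033354  0.00309556] 15.6417
```

View pics/placed.png

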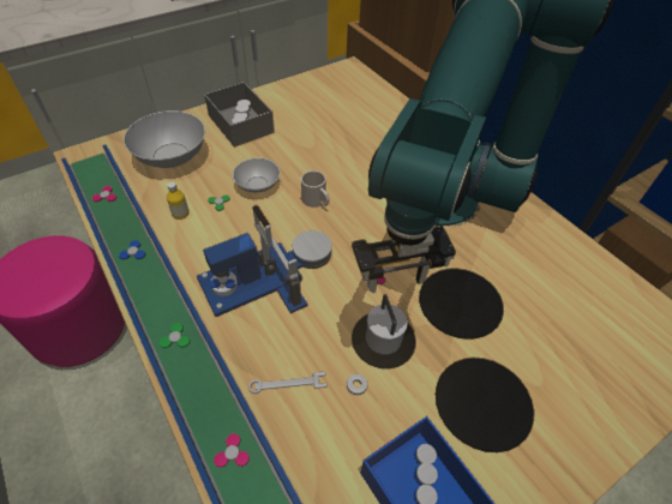

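The can stands at (385,325), centred on the small mat to within about 2 mm. Now the catch: push the tab along its arc with closed fingers, tilting the tool outward so it clears the rising bar.

```bash
cat >> h.py <<'E'
def press():
    x,y,z,a=np.load("press.npy"); return np.array([x,y,0]),R.from_euler("z",a)
E
python3 - <<'E'
from h import *
T,r=press(); F=bot.finger_overhang; print(F)
rr,hw=0.040,0.0075
def pose(phi,back=0.0,sg=1):
    al=0.42*phi; t=np.array([0,np.sin(phi),np.cos(phi)]);n=np.array([0,-np.cos(phi),np.sin(phi)]);v=np.array([0,np.cos(al),-np.sin(al)])
    tip=np.array([-.018,.125,.12])+rr*t+(.004+back)*n-hw*v
    z=np.array([0,-np.sin(al),-np.cos(al)]); q=ori(r.apply(z),r.apply([sg,0,0]))
    return (T+r.apply(tip)-F*r.apply(z)).tolist(),q
for sg in(1,-1):
    js=[bot.ik(*pose(f,0,sg)) for f in np.linspace(0,1.75,6)]
    print(sg,[None if j is None else np.round(j,2).tolist() for j in js])
    if all(j is not None for j in js): break
jaws.grasp(20)
st,q=pose(0,.012,sg); up=[st[0],st[1],st[2]+.10]
c=state()["ee_pos"]; bot.move_l([c[0],c[1],.48],0.2)
bot.move_ptp(up,q)
print(bot.move_l(st,0.12,stop_force=6))
f0=np.array(state()["ft_force"])
for f in np.arange(0,1.71,.15):
    p_,q_=pose(f,0,sg); hit=bot.move_l(p_,0.08,attitude=q_,stop_force=25)
    s=state(); print(round(f,2),hit,(np.array(s["ft_force"])-f0).round(1),round(s["time"],1))
    if hit: break
p=vision.snapshot("scene"); save(p,"catch.png",1.2)
print(lm(p,"catch_tab_tip"),lm(p,"lever_grip"),lm(p,"can"))
E
```

```text
0.1861
1 [[0.14, -0.04, 1.7, -0.0, 1.48, 0.21], [0.23, 0.0, 1.66, -0.14, 1.52, 0.32], [0.32, 0.06, 1.63, -0.27, 1.57, 0.41], [0.39, 0.12, 1.6, -0.39, 1.62, 0.49], [0.45, 0.19, 1.58, -0.5, 1.68, 0.55], [0.5, 0.26, 1.56, -0.61, 1.74, 0.6]]
False
0.0 False [ 0.1  0.8 -0.1] 19.9
0.15 False [-0.5 -0.9 -0.6] 20.3
0.3 False [ 0.4 -0.5 -0.5] 20.6
0.45 False [ 0.4 -1.2 -0.7] 21.0
0.6 False [ 0.3 -1.6 -0.3] 21.4
0.75 False [-0.3 -1.3 -0.5] 21.8
0.9 False [ 0.3  0.  -0.5] 22.1
1.05 False [ 0.7  0.5 -0.6] 22.5
1.2 False [-0.1 -0.1 -0.3] 22.9
1.35 False [-0.4 -0.3 -0.8] 23.2
1.5 False [ 0.3 -0.5 -0.9] 23.6
1.65 False [ 0.8 -0.3 -0.4] 23.9
[] [(0.87, [0.5859, -0.0095, 0.2196])] [(0.56, [0.4515, 0.3277, 0.0038])]
```

View pics/catch.png

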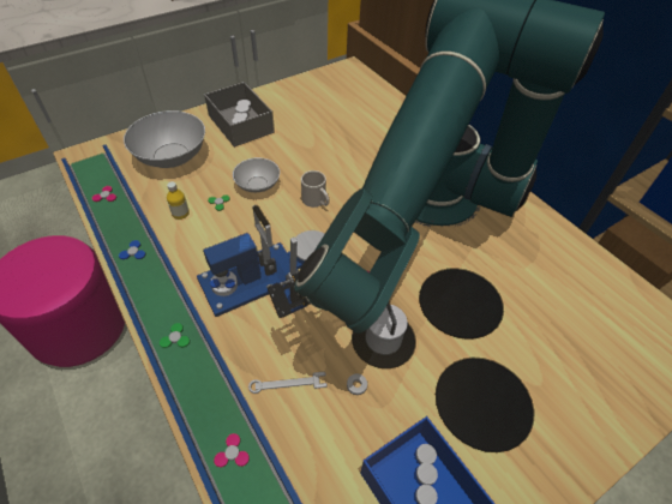

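The bar now stands upright at (293,262) and the lever is still at rest. Push to the stop, back away and verify.

Run:
```python
from h import *
T,r=press(); F=bot.finger_overhang; s=state()
p0=np.array(s["ee_pos"]); d=r.apply([0,np.sin(.08)*-1,-np.cos(.08)])
print(bot.move_l((p0+.006*d).tolist(),0.03,stop_force=12),(np.array(state()["ee_pos"])-p0).round(4),np.array(state()["ft_force"]).round(1))
bot.move_l((p0+r.apply([0,.03,.16])).tolist(),0.2)
c=np.array(state()["ee_pos"]); jaws.gripper_open()
# go above lever
q=ori([0,0,-1],r.apply([1,0,0])); g=T+r.apply([0,0,.22])
bot.move_ptp(tcp(g+[0,0,.12],q),q)
for n in("scene","top","wrist"):
    p=vision.snapshot(n); save(p,n+"L.png",1.3)
    print(n,[(k,lm(p,k)[:2]) for k in("catch_tab_tip","lever_grip","catch_pivot","can")])
print(state()["time"])
```

```text
True [ 0.0001 -0.0002 -0.0023] [-1.5  2.6  9.5]
scene [('catch_tab_tip', [(0.7, [0.589, 0.1782, 0.1176]), (0.42, [0.4574, 0.0005, 0.0401])]), ('lever_grip', [(0.66, [0.5908, -0.0092, 0.2174]), (0.57, [0.585, 0.117, 0.1249])]), ('catch_pivot', [(0.82, [0.5838, 0.1142, 0.1262])]), ('can', [(0.82, [0.4547, 0.3279, 0.0051])])]
top [('catch_tab_tip', [(0.69, [0.5881, 0.1764, 0.1151]), (0.39, [0.5783, 0.3956, -0.0003])]), ('lever_grip', [(0.5, [0.5919, -0.0141, 0.2177])]), ('catch_pivot', [(0.69, [0.5829, 0.1199, 0.1158])]), ('can', [(0.8, [0.4496, 0.3319, 0.0037])])]
wrist [('catch_tab_tip', []), ('lever_grip', [(0.66, [0.5922, -0.0093, 0.2195])]), ('catch_pivot', [(0.77, [0.5816, 0.1166, 0.121])]), ('can', [(0.43, [0.7163, -0.3442, -0.0004])])]
28.4583
```

View pics/sceneL.png

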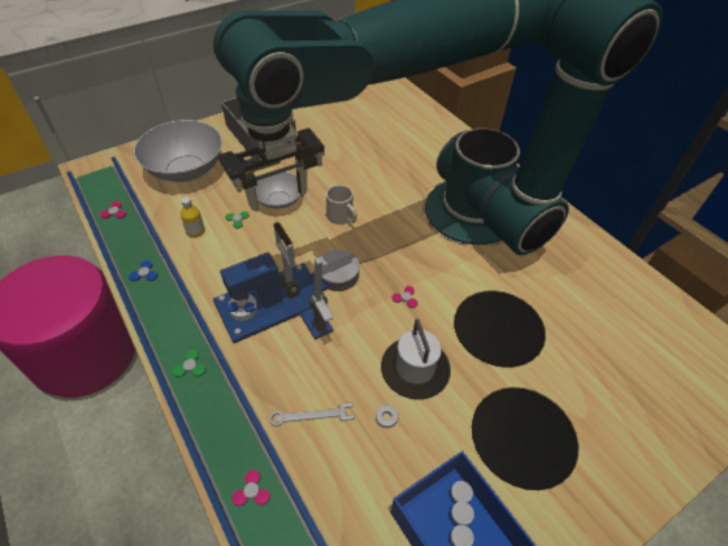

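View pics/wristL.png

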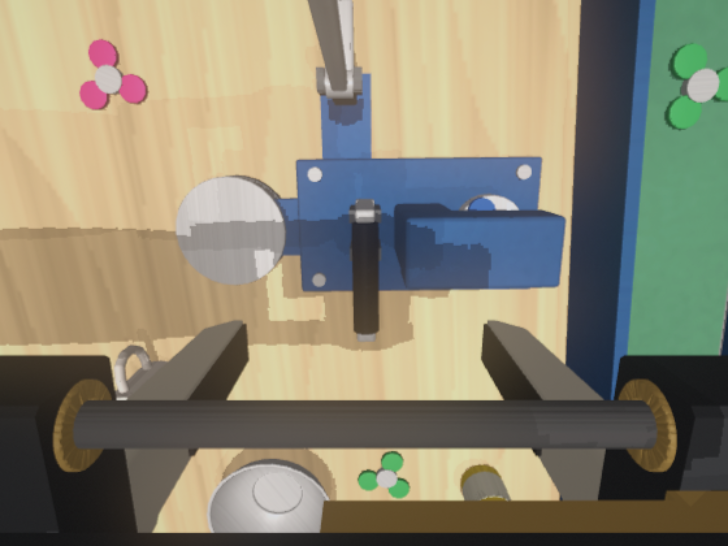

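The catch is at its stop (tab tip at z≈0.116, bar raised), the lever is upright, and its grip bar (367,275 in the wrist view) is centred between the fingers. Grasp it and pull.

Run:
```python
from h import *
_,r=press(); P=np.array([.5925,-.009,.05]); L=.17
def pose(th):
    b=.5*th; z=r.apply([np.sin(b),0,-np.cos(b)]); q=ori(z,r.apply([1,0,0]))
    return tcp(P+L*r.apply([-np.sin(th),0,np.cos(th)]),q),q
js=[bot.ik(*pose(t)) for t in(0,.5,1.03)]; print([None if j is None else np.round(j,2).tolist() for j in js])
print(bot.move_l(pose(0)[0],0.1,stop_force=8)); 
jaws.grasp(45); s=state(); print(s["finger_gap"],s["grip_force"],s["ft_force"],s["time"])
if s["finger_gap"]>.012:
    f0=np.array(s["ft_force"])
    for t in np.r_[np.arange(.1,.95,.1),.95,1.0,1.03]:
        p_,q_=pose(t); hit=bot.move_l(p_,0.08,attitude=q_,stop_force=22)
        s=state(); print(round(t,2),hit,(np.array(s["ft_force"])-f0).round(1),round(s["finger_gap"],4),round(s["time"],1))
        if hit: break
    bot.pause(.5); s=state(); z=Rq(s["ee_rot"]).apply([0,0,1]); g=np.array(s["ee_pos"])+G*z-P; g=r.inv().apply(g)
    print("angle",np.arctan2(-g[0],g[2]),"rad",np.hypot(g[0],g[2]),s["grip_force"],(np.array(s["ft_force"])-f0).round(1))
    for n in("scene","top"):
        p=vision.snapshot(n); save(p,n+"E.png",1.3); print([(k,lm(p,k)[:2]) for k in("lever_grip","catch_tab_tip","can","mug","oil","bowl")])
```

```text
[[-0.06, -0.06, 1.65, -0.0, 1.55, 0.02], [-0.05, -0.4, 1.98, -0.01, 1.31, 0.02], [-0.04, -0.74, 2.33, -0.02, 1.04, 0.04]]
False
0.014837312614913074 44.9924236536026 [ 2.21808173  0.6722263  -1.22679989] 31.0083
0.1 False [ 1.6 -3.2 -0.1] 0.0147 31.5
0.2 False [ 1.3 -4.7  2.8] 0.0147 31.9
0.3 False [ 1.3 -5.7  4.3] 0.015 32.4
0.4 False [ 0.5 -7.9  6.1] 0.0148 32.9
0.5 False [ 1.5 -5.1  5.9] 0.0147 33.3
0.6 False [ 2.4 -3.5  4.3] 0.0151 33.8
0.7 False [ 3.5 -3.4  5.4] 0.0151 34.3
0.8 False [ 4.1 -1.7  4.2] 0.0148 34.7
0.9 False [ 6.9 -0.2  3.8] 0.0149 35.2
0.95 False [ 3.3 -0.4  5.7] 0.0147 35.5
1.0 False [ 9.  -0.1  2.6] 0.015 35.8
1.03 False [19.4 -2.  13.2] 0.015 36.1
angle 1.000196147129638 rad 0.169990092905023 45.039058327674866 [17.7 -2.8 14.9]
[('lever_grip', [(0.7, [0.4439, -0.0007, 0.1401]), (0.41, [0.7144, -0.3456, 0.0033])]), ('catch_tab_tip', [(0.57, [0.5882, 0.1765, 0.1188])]), ('can', [(0.94, [0.4487, 0.3279, 0.0047])]), ('mug', [(0.44, [0.3398, -0.1845, 0.0036])]), ('oil', [(0.9, [0.7137, -0.3425, 0.0004])]), ('bowl', [(0.72, [0.4532, -0.3339, 0.0006])])]
[('lever_grip', []), ('catch_tab_tip', [(0.72, [0.5887, 0.1747, 0.1192])]), ('can', [(0.94, [0.4511, 0.3309, 0.002])]), ('mug', [(0.9, [0.3403, -0.1839, 0.0022])]), ('oil', [(0.66, [0.7139, -0.3456, -0.0002])]), ('bowl', [(0.8, [0.453, -0.3356, -0.0019])])]
```

View pics/sceneE.png

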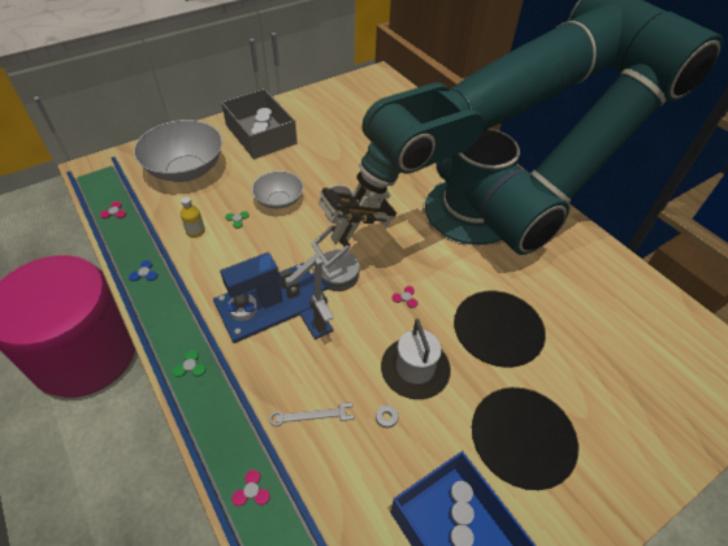

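The lever is at its stop (about 1.0 rad, with a cushioned force of about 23 N) and still gripped. The catch is open, the can stands on the mat at (418,355), and the mug, oil and bowl are in place. Handing in.

```bash
python3 -c "
from h import *
print(bot.sign_off())"
```

```text
the job is handed in; nothing more can be done
None
```

I handed the job in at about 37 s of the 70 s limit: the can stands on the small mat, the catch is fully open, and the gripper is still holding the lever at its stop (about 1.0 rad); sign-off returned no verdict.

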